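Park the sample plate on the loading dock's stop pin

TASK

Two loading docks stand on the bench; only one carriage has a sample plate in it. Using the fingertips, push that carriage back against its spring, clear past the stop pin but stopping short of the end stop, then let go so that it springs back and comes to rest latched on the pin at mid travel, the plate still seated in it. Only push it: lift nothing, and leave the empty dock's carriage, the bottle, the tip box and the vial where they are.

Things in the scene. Friction and masses are not known exactly. Their poses are not given: they have to be found in the camera images.
- dock: Fixed dock holding the plate: aluminium base 255 x 128 x 10 mm, a black carriage on it, a black housing 56 mm high across its far end (near face at x +102 mm). Origin on the bench surface; the base spans x -120 to +135 mm. x axis: the push direction, away from the robot, within 0.25 rad of world x; y left, z up.
- carriage (a joint): Travel (m) of the plate's carriage along the dock's +x: 0 at rest (start), 0.035 latched on the pin, 0.070 end stop. Return spring 4 N at 0 to 9.6 N at 0.070, damped 20 N s/m. From 0.008 to 0.030 its ramp also presses the pin down (12 N in all). Past 0.036 the pin is up behind it; on release it then returns only to 0.035. Let go before 0.030, it returns to 0. About 0.055 is a good push.
- push_face (a point): Centre of the front face (towards the robot) of the plate's carriage, moves with it; axes as the dock's. Face flat, upright, 106 mm wide, 14 to 46 mm above the bench (this point at 32 mm), 7 mm in front of the base at rest. The wall is 14 mm thick; the plate behind it is 3.5 mm lower. Free space in front. The carriage is 154 mm long.
- nest (a point): Centre of the carriage's nest floor, 28 mm above the bench, 80 mm behind the push face, moves with the carriage; axes as the dock's. The nest has about 2 mm play round the plate.
- plate_center (a point): Centre of the loose white 24-well sample plate, 127.8 mm (along the dock's x) x 85.5 mm x 14.5 mm high, 90 g, lying in the nest: 7 mm above the nest floor. Its z axis is up.
- pin_top (a point): Top of the dock's steel stop pin, 9 mm in diameter, sprung upwards, in a small block beside the carriage on the dock's left (+y 66 mm, x -9.5 mm); 37 mm above the bench when up.
- dock_empty: The other dock, built the same but with no plate; origin and axes as for the first. Which dock stands left and which right varies.
- carriage_empty (a joint): Travel in m of the empty dock's carriage, 0 at rest; leave at 0.
- empty_push_face (a point): Centre of the empty carriage's front face, as push_face.
- bottle: Amber reagent bottle, 64 mm in diameter, 140 mm high, loose, to the left of the docks; origin at the centre of its underside.
- tip_box: Box of pipette tips, grey with a clear top, 89 x 126 mm, 75 mm high, loose, to the right of the docks; origin at the centre of its underside.
- vial: Small amber glass vial, 30 mm in diameter, 50 mm high, loose, standing in front between the docks; origin at the centre of its underside.
There are look-alikes about, which are no part of the job. What is meant by the part that bears plate_center is not turquoise, and is the larger of those in its own colour.

How it is judged:
By the outcome, as a careful person would: the job done as asked, in the order asked, and still so for the second after the job is handed in, with the robot touching nothing.
It also fails if it takes over 35 s, if anything falls off the work surface, if the arm or the gripper's body presses on something with over 40 N, if the wrist force passes 120 N, or if a joint passes its speed limit or range.

ROBOT

A 6-joint arm with a two-finger parallel gripper is mounted at the origin on the work surface. World frame = base frame: x ahead of the robot, y to its left, z up, the work surface at z = 0. Lengths are in m, angles in rad, forces in N, time in s.
With the tool pointing down it reaches from about 0.35 to 0.925 m from the base axis. Payload 6.4 kg.
Tool frame: the origin (TCP) lies midway between the tips of the shut fingers; the grasp point (between the pads) lies 19 mm behind it; z points along the fingers, y is the line along which they close (so a half turn about z gives the same grasp; the last joint's range is limited). The gripper opens to 85 mm and grips with 20 to 120 N. Pads are 22 mm wide; open, the fingers measure 114 mm over their backs; the gripper's body (76 mm by 85 mm) begins 54 mm behind the grasp point. The pads swing forward as they close: fully open they stand 13 mm farther back than shut.
Start: joints at [-1.492, 0.245, 1.558, -0, 1.339, -0.174], TCP at [0.163, -0.629, 0.231] pointing down, gripper open.
Joint ranges: [-3.13, 3.13], [-1.02, 2.26], [0.13, 2.54], [-0.95, 4.09], [0.21, 2.88], [-2.74, 2.74]. Speed limits (rad/s): [2.57, 2.57, 3.14, 3.14, 3.14, 3.14].

INTERFACE

Orientations are given as a unit quaternion [w, x, y, z].
In Python, from workcell import r gives the robot as it stands.
- The arm moves only by the tool carry_out, never from a script. Its argument "steps" is a list of rows, each a list of 7 numbers: the gripper command: -1 is shut, 1 is fully open, values between are in proportion, then the shift along the tool's x, y, z in m, then the turn, a rotation vector about the tool's x, y, z in rad. In form: [[gripper, tx, ty, tz, wx, wy, wz], ...]. A call has 1 to 12 rows; each row shifts and turns the commanded pose from where the row before left it, along the tool's axes as they then stand; what a row does not reach is not made up. A row lasts 1/8 s, in which the tool goes at most 62.5 mm and 10.7 degrees, less where a joint would pass 70% of its speed; a pose out of reach is approached as far as the arm can. A call is refused whole if a number of a shift passes 0.0625 or a number of a turn 0.188, either way. A call with a gripper value outside its range is refused whole. The fingers move at their own pace and stop on an object; "newtons" is the grip in N (left out, the last holds). Time passes only in rows, so rows that do not move let the fingers close. It gives the time, the measured TCP pose, the force, the opening and the grip force at its end, in the units of the state.
- r.get_obs(): the state, without advancing time (a new reading comes with each control period).
- r.grab_frame(name): name is "side" or "top" or "wrist"; returns a dict with "img" (480x640x3 uint8, red, green, blue), "fx", "fy", "cx", "cy" (pixels), "R" (3x3) and "t" (3): a world point X has camera coordinates R X + t; the wrist camera has in their place "mount" (4x4, takes a point from camera to tool coordinates, whose origin is the TCP and whose axes are the flange's). Camera axes: x right, y down, z forward; pixel columns grow to the right and rows downward; lengths in m; the calibration is good to about 2 mm. A picture is of the moment at which its call begins: read the wrist's pose just before it. There is no depth.
- r.job_done(): hands the job in; it is judged then, once.
The state is a dict: "time_s": time; "joints": joint angles; "joint_vel": joint speeds; "tau": joint torques, N m; "tool_pos": TCP position; "tcp_rot": TCP orientation; "wrist_force": force on the tool from outside, world axes, zero at the start; "wrist_torque": the same for the moment, N m; "finger_gap": finger opening in m; "gripper_force": force on a finger pad.
Only numpy, scipy, OpenCV 4.12 (cv2) and the standard library are available. Lean on these libraries where they do the work, as an engineer would, in place of code of your own. Each camera call takes 0.05 s, during which the arm holds its last target. There are 200 camera calls.

## Working session

There is one attempt and no reset: what is moved stays moved. The work goes in short steps, Python scripts to look and compute and a tool call to move; the robot and the scene stay as the last step left them, time stands still between calls to the robot, and variables do not carry over. Pictures are saved under pics/ and viewed, at most 10 in all, crops included, and the job is handed in when it is done.

Besides the shell and the picture viewer there is one more tool, called after ">>>" by a JSON object that holds its "op" and its "data", one argument or row to a line. carry_out: Moves the arm, as the interface text tells. Its arguments: {"type":"object","properties":{"steps":{"type":"array","items":{"type":"array","items":{"type":"number"}}},"newtons":{"type":"number"}},"required":["steps"]}

```bash
mkdir -p pics
python3 - <<'E'
from workcell import r
import cv2,pickle
o=r.get_obs();print(o['time_s'],o['tool_pos'],o['tcp_rot'])
for n in('top','side'):
    f=r.grab_frame(n);pickle.dump(f,open(n+'.pkl','wb'));cv2.imwrite(f'pics/{n}0.png',f['img'][:,:,::-1])
    print(n,f['fx'],f['cx'],f['cy'],f['R'],f['t'])
E
```

```text
0.0 [ 0.16252306 -0.62875858  0.23018644] [-9.73927554e-04  9.92023196e-01  1.26051683e-01  5.56981622e-05]
top 449.54487437614256 314.94607826807606 235.62814126406306 [[ 0.02597225 -0.99957469 -0.0132624 ]
 [-0.98610818 -0.02344052 -0.16444208]
 [ 0.16406126  0.01734909 -0.98629758]] [-0.00500166  0.46826128  1.16606402]
side 451.9984864263863 323.35277088339285 240.75240461706434 [[-0.95009135 -0.31122451  0.02158102]
 [-0.2303472   0.65317499 -0.72132004]
 [ 0.21039629 -0.69029106 -0.6922656 ]] [0.44130934 0.15710971 1.08263651]
```

View pics/top0.png

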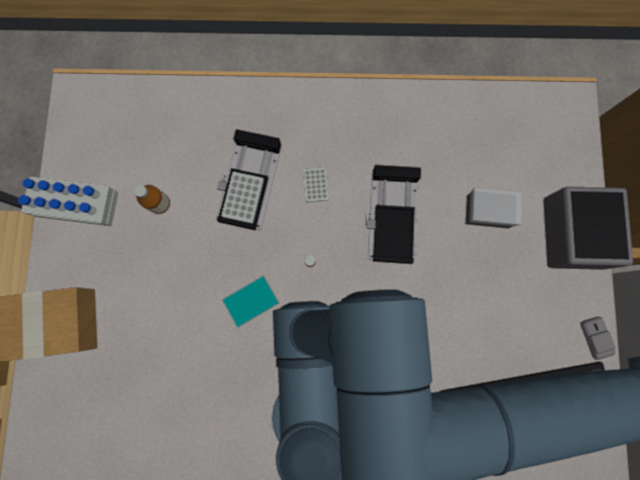

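View pics/side0.png

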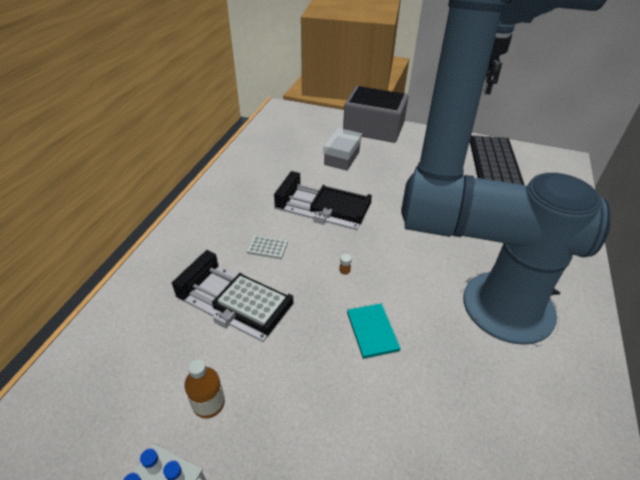

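The top view shows three candidates for the plate: the white plate in the left dock (243,195), a smaller white look-alike loose on the bench (316,184), and a turquoise plate (250,300). By the description it is the one at (243,195). The empty carriage is at (394,233), the vial at (310,261) and the bottle at (153,199). I'll measure the plate and check it in a crop.

```bash
cat > h.py <<'E'
import numpy as np,cv2
def ray(f,px,z):
    px=np.atleast_2d(px).astype(float)
    d=np.c_[(px[:,0]-f['cx'])/f['fx'],(px[:,1]-f['cy'])/f['fy'],np.ones(len(px))]@f['R']
    c=-f['R'].T@f['t']
    return c+d*((z-c[2])/d[:,2])[:,None]
def rect(f,m,z):
    cs,_=cv2.findContours(m,cv2.RETR_EXTERNAL,cv2.CHAIN_APPROX_NONE)
    c=max(cs,key=cv2.contourArea)[:,0]
    X=ray(f,c,z)[:,:2].astype(np.float32)
    (x,y),s,a=cv2.minAreaRect(X)
    return (x,y),s,a
E
python3 - <<'E'
import pickle;from h import *
f=pickle.load(open('top.pkl','rb'));im=f['img']
g=im.astype(int)
sub=np.zeros(im.shape[:2],np.uint8);sub[120:240,205:295]=1
dark=((g.max(2)<50)&(sub>0)).astype(np.uint8)*255
# plate: bright pixels inside hull of dark carriage
cs,_=cv2.findContours(dark,cv2.RETR_EXTERNAL,cv2.CHAIN_APPROX_NONE)
for c in sorted(cs,key=cv2.contourArea)[-3:]:
    m=cv2.drawContours(np.zeros_like(dark),[c],-1,255,-1)
    print('dark',cv2.boundingRect(c),rect(f,m,0.046))
    inn=((m>0)&(g.min(2)>120)).astype(np.uint8)*255
    inn=cv2.morphologyEx(inn,cv2.MORPH_CLOSE,np.ones((7,7)))
    if inn.any(): print('plate',rect(f,inn,0.0425))
print('small/vial',ray(f,(316,184),0.005),ray(f,(310,261),0.05),ray(f,(153,199),.1))
cv2.imwrite('pics/crop.png',cv2.resize(im[120:280,200:430],None,fx=3.4,fy=3.4)[:,:,::-1])
E
```

```text
dark (234, 130, 47, 23) ((0.7283723950386047, 0.17388293147087097), (0.13025376200675964, 0.04153699055314064), 78.85867309570312)
dark (217, 169, 51, 61) ((0.5646546483039856, 0.20496656000614166), (0.10646646469831467, 0.15131379663944244), 78.71696472167969)
plate ((0.5703687071800232, 0.20716314017772675), (0.08632899820804596, 0.12648905813694), 79.06795501708984)
small/vial [[0.62094157 0.00810138 0.005     ]] [[0.39842439 0.01770022 0.05      ]] [[0.54421111 0.42736062 0.1       ]]
```

View pics/crop.png

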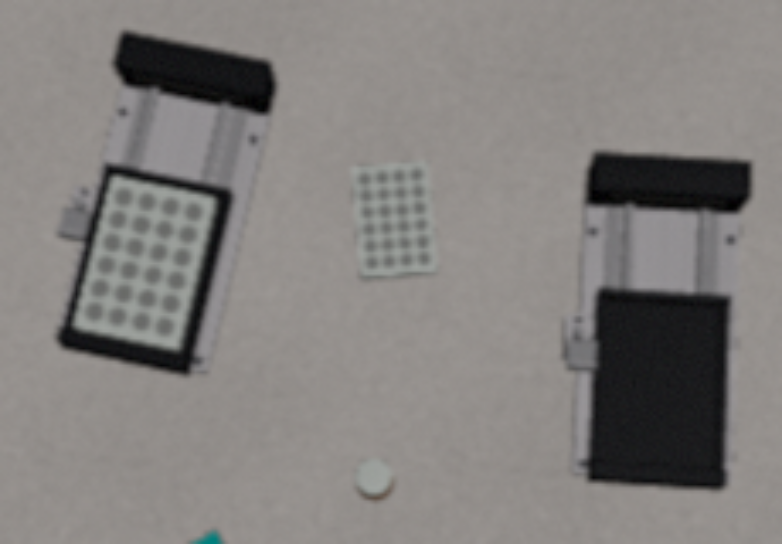

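The crop confirms it: the 24-well white plate sits in the left dock's carriage and measures 127×86 mm. The push direction is about -0.194 rad and the face centre is near (0.4905, 0.221). Next I close the fingers and travel round at height.

>>> {"op": "carry_out", "data": {
  "steps": [
    [-1,0.041,-0.032,0,0,0,0],
    [-1,0.041,-0.032,0,0,0,0],
    [-1,0.041,-0.032,0,0,0,0],
    [-1,0.041,-0.032,0,0,0,0],
    [-1,0.041,-0.032,0,0,0,0],
    [-1,0.041,-0.032,0,0,0,0],
    [-1,0.041,-0.032,0,0,0,0],
    [-1,0.041,-0.032,0,0,0,0],
    [-1,0,0,0,0,0,0.149],
    [-1,0,0,0,0,0,0.149],
    [-1,0,0,0,0,0,0.149],
    [-1,0,0,0,0,0,0]
  ]
}}

```text
time_s: 1.6
tool_pos: [0.4159, -0.2992, 0.2309]
tcp_rot: [-0.0, 0.995, -0.096, -0.0]
wrist_force: [-1.2, 0.1, 0.3]
finger_gap: 0.0003
gripper_force: 0.0
```

>>> {"op": "carry_out", "data": {
  "steps": [
    [-1,-0.008,-0.0476,0,0,0,0],
    [-1,-0.008,-0.0476,0,0,0,0],
    [-1,-0.008,-0.0476,0,0,0,0],
    [-1,-0.008,-0.0476,0,0,0,0],
    [-1,-0.008,-0.0476,0,0,0,0],
    [-1,-0.008,-0.0476,0,0,0,0],
    [-1,-0.008,-0.0476,0,0,0,0],
    [-1,-0.008,-0.0476,0,0,0,0],
    [-1,-0.008,-0.0476,0,0,0,0],
    [-1,-0.008,-0.0476,0,0,0,0],
    [-1,-0.008,-0.0476,0,0,0,0],
    [-1,0,0,0,0,0,0]
  ]
}}

```text
time_s: 3.1
tool_pos: [0.4303, 0.2335, 0.231]
tcp_rot: [-0.0, 0.996, -0.093, -0.0]
wrist_force: [0.2, -0.1, -0.7]
finger_gap: 0.0004
gripper_force: 0.0
```

Run:
```python
from workcell import r
import cv2,pickle
from h import *
from scipy.spatial.transform import Rotation as Ro
o=r.get_obs();f=r.grab_frame('wrist')
q=o['tcp_rot'];Rt=Ro.from_quat([*q[1:],q[0]]).as_matrix();M=np.array(f['mount'])
print(o['tool_pos'],np.degrees(np.arctan2(Rt[1,0],Rt[0,0])),o['joints'].round(2) if hasattr(o['joints'],'round') else o['joints'])
Rc=Rt@M[:3,:3];c=np.array(o['tool_pos'])+Rt@M[:3,3]
f['R']=Rc.T;f['t']=-Rc.T@c
pickle.dump(f,open('wrist.pkl','wb'));cv2.imwrite('pics/w0.png',f['img'][:,:,::-1])
# predicted face corner pixels
u=np.array([.9815,-.1915,0]);v=np.array([.1915,.9815,0])
for s in(-.053,0,.053):
    X=np.array([.4905,.221,.046])+s*v;p=f['R']@X+f['t'];print(s,f['fx']*p[0]/p[2]+f['cx'],f['fy']*p[1]/p[2]+f['cy'])
```

```text
[0.43025379 0.23354936 0.23103803] -10.728729539026503 [ 0.27 -0.14  1.96  0.    1.32  2.02]
-0.053 384.4359086916599 139.8420161280983
0 323.23982805805025 139.54375956650347
0.053 262.01391300296376 139.24535759834225
```

View pics/w0.png

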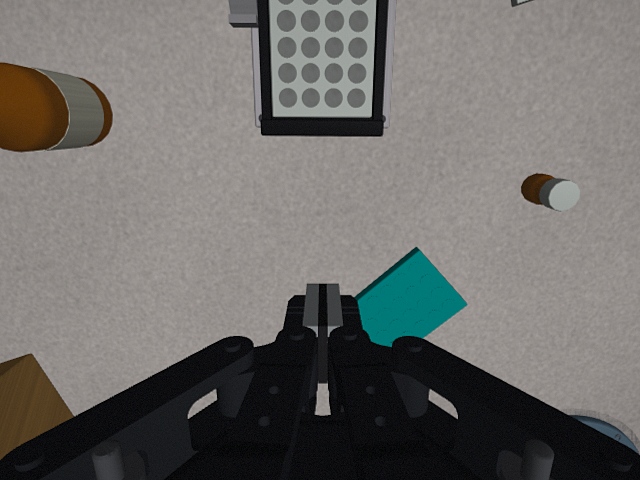

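Wrist view: plate in the carriage ahead, front wall at columns 261–383, rows about 118–136; fingertips at (322,284). I'll check the brightness profile to separate the wall's top edge from its face.

Run:
```python
import pickle
from h import *
f=pickle.load(open('wrist.pkl','rb'));g=f['img'].astype(int)
print([(y,int(g[y,300:345].mean())) for y in range(112,144)])
for px in [(322,118),(322,122),(322,134),(322,136)]:
  for z in (.046,.014): print(px,z,ray(f,px,z)[0].round(4))
for y in (126,132): 
  d=np.where(g[y,230:420].sum(1)<150)[0]+230;print(y,d.min(),d.max())
print('cam',-f['R'].T@f['t'],f['fx'])
```

```text
[(112, 161), (113, 161), (114, 164), (115, 164), (116, 130), (117, 56), (118, 11), (119, 13), (120, 17), (121, 22), (122, 24), (123, 23), (124, 23), (125, 22), (126, 22), (127, 21), (128, 21), (129, 21), (130, 21), (131, 21), (132, 21), (133, 19), (134, 11), (135, 30), (136, 101), (137, 154), (138, 145), (139, 143), (140, 142), (141, 142), (142, 144), (143, 145)]
(322, 118) 0.046 [0.5082 0.2187 0.046 ]
(322, 118) 0.014 [0.5087 0.2186 0.014 ]
(322, 122) 0.046 [0.505  0.2193 0.046 ]
(322, 122) 0.014 [0.5052 0.2193 0.014 ]
(322, 134) 0.046 [0.4952 0.2212 0.046 ]
(322, 134) 0.014 [0.4946 0.2213 0.014 ]
(322, 136) 0.046 [0.4936 0.2215 0.046 ]
(322, 136) 0.014 [0.4928 0.2217 0.014 ]
126 261 382
132 261 382
cam [0.50213642 0.21963546 0.3735727 ] 366.2716894793545
```

Face centre is near (0.4938, 0.2215), the tool is centred on it, and contact should come after about 54 mm of forward travel. Descending.

>>> {"op": "carry_out", "data": {
  "steps": [
    [-1,0,0,0.05,0,0,0],
    [-1,0,0,0.05,0,0,0],
    [-1,0,0,0.05,0,0,0],
    [-1,0,0,0.035,0,0,0],
    [-1,0,0,0.021,0,0,0],
    [-1,0.03,0,0,0,0,0],
    [-1,0.012,0,0,0,0,0],
    [-1,0,0,0,0,0,0],
    [-1,0,0,0,0,0,0]
  ]
}}

```text
time_s: 4.28
tool_pos: [0.4714, 0.223, 0.0254]
tcp_rot: [0.0, 0.995, -0.097, -0.0]
wrist_force: [0.1, 0.1, -0.3]
finger_gap: 0.0002
gripper_force: 0.0
```

>>> {"op": "carry_out", "data": {
  "steps": [
    [-1,0.004,0,0,0,0,0],
    [-1,0.004,0,0,0,0,0],
    [-1,0.004,0,0,0,0,0],
    [-1,0.003,0,0,0,0,0],
    [-1,0,0,0,0,0,0]
  ]
}}

```text
time_s: 4.9
tool_pos: [0.4864, 0.2204, 0.0252]
tcp_rot: [-0.0, 0.995, -0.097, -0.001]
wrist_force: [-4.0, 1.8, 3.4]
finger_gap: 0.0002
gripper_force: 2.2
```

In contact at about 4 N, with travel of roughly 0–4 mm. Pushing about 52 mm more.

>>> {"op": "carry_out", "data": {
  "steps": [
    [-1,0.005,0,0,0,0,0],
    [-1,0.005,0,0,0,0,0],
    [-1,0.005,0,0,0,0,0],
    [-1,0.005,0,0,0,0,0],
    [-1,0.005,0,0,0,0,0],
    [-1,0.005,0,0,0,0,0],
    [-1,0.005,0,0,0,0,0],
    [-1,0.005,0,0,0,0,0],
    [-1,0.005,0,0,0,0,0],
    [-1,0.005,0,0,0,0,0],
    [-1,0.002,0,0,0,0,0],
    [-1,0,0,0,0,0,0]
  ]
}}

```text
time_s: 6.4
tool_pos: [0.5362, 0.2106, 0.0249]
tcp_rot: [0.0, 0.995, -0.097, -0.002]
wrist_force: [-8.2, 1.7, 6.0]
finger_gap: 0.0001
gripper_force: 4.2
```

Run:
```python
from workcell import r
import cv2
for n in ('top',):
    f=r.grab_frame(n);cv2.imwrite('pics/t1.png',cv2.resize(f['img'][110:250,190:340],None,fx=4,fy=4)[:,:,::-1])
```

```text
(no output)
```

View pics/t1.png

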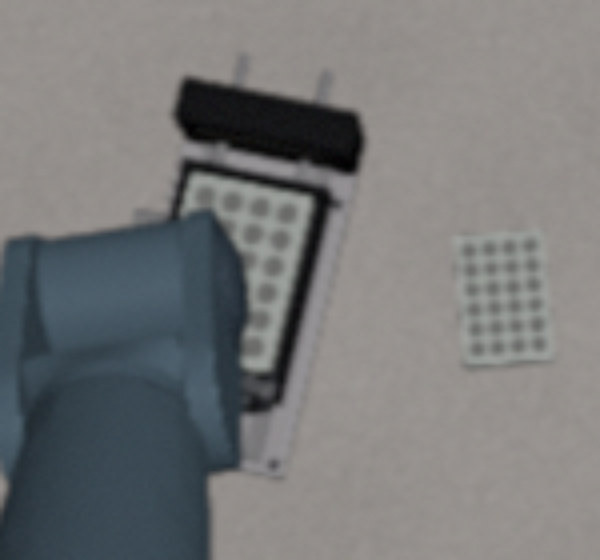

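The carriage is pushed back with the plate in it and still short of the housing; 8.4 N corresponds to about 53 mm of travel. Releasing by backing straight off, then rising.

>>> {"op": "carry_out", "data": {
  "steps": [
    [-1,-0.006,0,0,0,0,0],
    [-1,-0.01,0,0,0,0,0],
    [-1,-0.02,0,0,0,0,0],
    [-1,-0.04,0,0,0,0,0],
    [-1,-0.04,0,0,0,0,0],
    [-1,0,0,-0.05,0,0,0],
    [-1,0,0,-0.06,0,0,0],
    [-1,0,0,-0.06,0,0,0],
    [-1,0,0,-0.036,0,0,0],
    [-1,0,0,0,0,0,0]
  ]
}}

```text
time_s: 7.7
tool_pos: [0.4265, 0.2331, 0.2353]
tcp_rot: [-0.001, 0.995, -0.097, 0.005]
wrist_force: [0.9, -0.4, 0.1]
finger_gap: 0.0001
gripper_force: 0.0
```

Run:
```python
from workcell import r
from h import *
from scipy.spatial.transform import Rotation as Ro
o=r.get_obs();f=r.grab_frame('wrist')
q=o['tcp_rot'];Rt=Ro.from_quat([*q[1:],q[0]]).as_matrix();M=np.array(f['mount'])
Rc=Rt@M[:3,:3];c=np.array(o['tool_pos'])+Rt@M[:3,3]
f['R']=Rc.T;f['t']=-Rc.T@c
g=f['img'].astype(int);col=g[:240,300:345].mean((1,2));y=np.where(col<60)[0].max()
print(y,ray(f,(322,y+1),.046),o['tool_pos'],o['wrist_force'])
cv2.imwrite('pics/w1.png',f['img'][:,:,::-1])
t=r.grab_frame('side');cv2.imwrite('pics/s1.png',cv2.resize(t['img'][150:400,150:400],None,fx=2.4,fy=2.4)[:,:,::-1])
```

```text
94 [[0.5246092  0.21439493 0.046     ]] [0.42654144 0.23306157 0.23530401] [ 0.89479    -0.44636451  0.06630665]
```

View pics/w1.png

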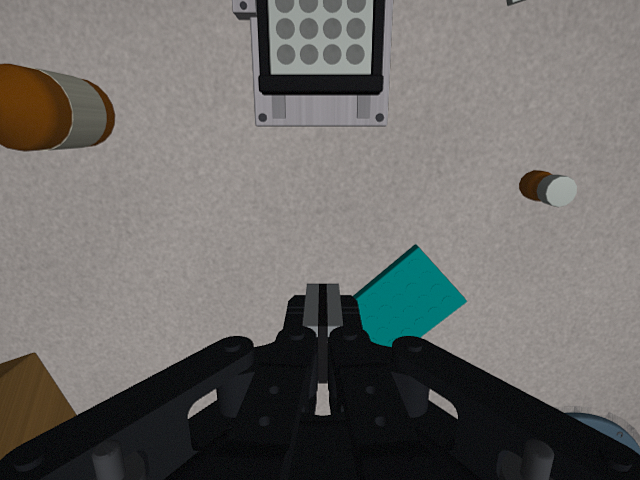

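View pics/s1.png

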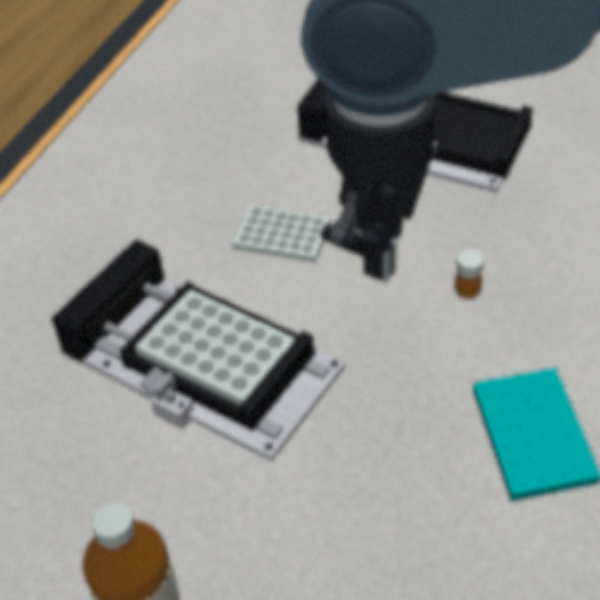

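Both views show the carriage at rest with its face about 28 mm behind the base's front edge, which is 35 mm of travel. The pin block is behind the latch lug, the plate is seated, and the bottle and vial look undisturbed. Handing in.

```bash
python3 -c "
from workcell import r
print(r.job_done())"
```

```text
the job is handed in; nothing more can be done
None
```

I pushed the plate's carriage back about 53 mm and released it; the camera views show it latched on the pin at mid travel (about 35 mm) with the plate still seated, and the job is handed in.

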